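# Empty a bench hopper through its locked slide gate and lock it again

## Task

Unlock the hopper's slide gate with its winged lock, pull the gate open so that all six balls run down into the catch tray, then push the gate shut fully home and turn the wings back to the locked position. Leave everything else on the bench where it is.

Things in the scene. Friction and masses are not known exactly. Their poses are not given: they have to be found in the camera images.
- hopper: white plastic bench hopper, fixed. Origin on the bench (z = 0) below the centre of its outlet (40 by 58 mm). The gate is pulled out towards local -x; a ramp under the outlet leads down to the catch tray on the local -y side. The bin on top is 112 x 106 mm, open above, rim at z 165 mm; its upright wall on the gate's side has its outer face at local x -56 mm, parallel to local y.
- tray (a point): near the middle of the catch tray's floor (z 8 mm), part of the hopper, at hopper x 0, y -108 mm; axes as the hopper's. Open tray, inside 102 (x) by 80 mm (y), sides 40 mm tall; the ramp from under the outlet runs into it.
- gate (a joint): aluminium slide gate, metres: 0 = fully home (shut, hard stop), grows as it is pulled towards hopper -x, 0.052 = open stop. Friction about 4 N; stays where it is left. Below about 0.02 no ball passes; past 0.045 all balls run out into the tray by themselves in about 2 s. Nothing but the lock holds it.
- gate_grip (a point): middle of the gate's handle, an upright aluminium tab 8 mm thick (hopper x), 36 mm wide (hopper y), z 89 to 158 mm; the point is at z 138 mm and hopper x -152 mm when shut, and moves with the gate; axes as the hopper's. Gate plate below it: 64 mm wide, top at z 89 mm. Free space from the tab towards the hopper: 35 mm to the bridge, 32 mm to the wings at their nearest.
- wing (a joint): winged lock, rad: 0 = locked (stop), grows anticlockwise seen from above to 2.5 = unlocked (stop). Friction about 0.05 N m, stays where left. It lifts a hidden pin from a notch in the gate: the gate is held (2 mm play) until the wing is past about 2.0, and the wing turns back below that only with the gate home to about 2 mm. It is more than one grasp can turn: regrasp.
- wing_grip (a point): centre of the wings, on their upright turning axis, at hopper x -90, y 0, z 149 mm. The wings are one flat upright steel bar 52 mm long, 8 mm thick, z 134 to 164 mm, on a hub 20 mm across. Own y axis: along the bar. At wing 0 the bar lies along hopper y, parallel to the bin wall 34 mm from the axis; the tips sweep 8 mm from it, so open the gripper only partly there.
- bridge (a point): middle of the top (z 108 mm) of the fixed aluminium bridge that stands over the gate plate and carries the winged lock: 46 mm (hopper x) by 92 mm (hopper y), at hopper x -90, y 0; axes as the hopper's.
- ball0_center (a point): centre of one grey plastic ball, 18 mm across, 12 g (six alike: at first lying on the gate inside the hopper, three by two)
- ball1_center (a point): centre of one grey plastic ball, 18 mm across, 12 g (six alike: at first lying on the gate inside the hopper, three by two)
- ball2_center (a point): centre of one grey plastic ball, 18 mm across, 12 g (six alike: at first lying on the gate inside the hopper, three by two)
- ball3_center (a point): centre of one grey plastic ball, 18 mm across, 12 g (six alike: at first lying on the gate inside the hopper, three by two)
- ball4_center (a point): centre of one grey plastic ball, 18 mm across, 12 g (six alike: at first lying on the gate inside the hopper, three by two)
- ball5_center (a point): centre of one grey plastic ball, 18 mm across, 12 g (six alike: at first lying on the gate inside the hopper, three by two)
- battery: black plastic battery box 75 x 42 x 26 mm lying on the bench behind the hopper (its local +y side); origin at the centre of its underside; to be left alone
- jar: amber jar 52 mm across, 70 mm tall, beside the hopper's tray; origin at the centre of its underside; to be left alone
- screwdriver: screwdriver with a black handle, lying beside the tray on the gate's side; origin at the centre of its underside; to be left alone
- tape: yellow roll of tape 100 mm across, 30 mm tall; origin at the centre of its underside; to be left alone
- brushcup: glass cup 72 mm across, 80 mm tall, with two brush sticks reaching 165 mm; origin at the centre of its underside; to be left alone
- shell: white plastic dome (headset shell) 150 mm across, 82 mm tall; origin at the centre of its underside; to be left alone

How it is judged (in metres and radians):
On the way, in this order (a step that is already met when the one before it is completed fails the run):
1. the gate has been pulled open (more than 20 mm) and all six balls are in the catch tray (value of joint gate above 0.02 m and horizontal distance between each of ball0_center, ball1_center, ball2_center, ball3_center, ball4_center, ball5_center and tray below 0.057 m and height (world z) of each of ball0_center, ball1_center, ball2_center, ball3_center, ball4_center, ball5_center below 0.04 m), for 0.2 s.
2. the gate is pushed shut, home to within 3 mm (value of joint gate below 0.003 m), for 0.2 s.
At the end, for the whole second after the job is handed in: All six balls lie in the catch tray (centres within 57 mm of its middle and below 40 mm, which is the whole tray), the gate is home to within 3 mm, and the wings are turned back to within 0.3 rad of locked (value of joint gate below 0.003 m and value of joint wing below 0.3 rad and horizontal distance between each of ball0_center, ball1_center, ball2_center, ball3_center, ball4_center, ball5_center and tray below 0.057 m and height (world z) of each of ball0_center, ball1_center, ball2_center, ball3_center, ball4_center, ball5_center below 0.04 m); the robot touches nothing.
It fails at once if one of the other things (battery box, jar, screwdriver, tape, cup, dome) is shifted by more than 30 mm (distance of any of battery, jar, screwdriver, tape, brushcup, shell from where it was at the start of the episode above 0.03 m).
It also fails if it takes over 72 s, if anything falls off the work surface, if the arm or the gripper's body presses on something with over 40 N, if the wrist force passes 120 N, or if a joint passes its speed limit or range.

## Robot

A 7-joint arm with a two-finger parallel gripper is mounted at the origin on the work surface. World frame = base frame: x ahead of the robot, y to its left, z up, the work surface at z = 0. Lengths are in m, angles in degrees, forces in N, time in s.
With the tool pointing down it reaches from about 0.4 to 0.9 m from the base axis. Payload 5.5 kg.
Tool frame: the origin (TCP) lies at the very end of the fingers, on their centre line; the grasp point (between the pads) lies 19 mm behind it; z points along the fingers, y is the line along which they close (so a half turn about z gives the same grasp; the last joint's range is limited). The gripper opens to 85 mm and grips with 20 to 120 N. Pads are 22 mm wide; open, the fingers measure 114 mm over their backs; the gripper's body (76 mm by 85 mm) begins 54 mm behind the grasp point. The pads swing forward as they close: fully open they stand 13 mm farther back than shut.
Start: joints at [-52.758, 28.699, -24.465, 88.831, 12.651, 65.22, -12.049], TCP at [0.245, 0.602, 0.231] pointing down, gripper open.
Joint ranges: [-164.97, 164.97], [-17.58, 116.51], [-87.97, 89.64], [11.32, 138.91], [-80.73, 260.73], [10.89, 115.49], [-147.41, 147.41]. Speed limits (degrees/s): [147.25, 147.25, 180, 180, 180, 180, 180].

## Interface

Orientations are given as a 3x3 rotation matrix whose columns are the frame's x, y, z axes.
In Python, from rig import r, eyes, sensors gives the robot as it stands (r), with the cameras (eyes) and the readings (sensors).
- The arm moves only by the shell command python3 drive.py 'ROWS' [FORCE]. ROWS is rows parted by semicolons, their numbers by spaces, 1 to 20 of them, each of 7 numbers: a rotation vector rx, ry, rz in degrees, then dx, dy, dz in m, then the opening from 0.0 (shut) to 1.0 (fully open); each row is the pose to reach, as a shift and turn from the pose commanded when the command began, along the tool's axes at that moment; what a row does not reach only later rows make up. A row lasts 1/8 s, in which the tool goes at most 0.0625 m and 10.7 degrees, less where a joint would pass 70% of its speed; a pose out of reach is approached as far as the arm can. The fingers move at their own pace and stop on an object; FORCE is the grip in N (left out, the last holds). Time passes only in rows, so rows that do not move let the fingers close. It prints the time, the measured TCP pose, the force, the opening and the grip force at its end.
- sensors.get_obs(): the state, without advancing time (a new reading comes with each control period).
- eyes.grab_frame(name): name is "side" or "top"; returns a dict with "image" (384x512x3 uint8, red, green, blue), "camera_matrix" (3x3 intrinsics, pixels), "R" (3x3) and "t" (3): a world point X has camera coordinates R X + t. Camera axes: x right, y down, z forward; pixel columns grow to the right and rows downward; lengths in m; the calibration is good to about 2 mm. A picture is of the moment at which its call begins. There is no depth.
- r.job_done(): hands the job in; it is judged then, once.
The state is a dict: "t": time; "joints": joint angles; "joint_vel": joint speeds; "tau": joint torques, N m; "tool_pos": TCP position; "orientation": TCP orientation; "wrist_force": force on the tool from outside, world axes, zero at the start; "wrist_torque": the same for the moment, N m; "gripper_width": opening from 0.0 (shut) to 1.0 (fully open); "gripper_force": force on a finger pad.
Only numpy, scipy, OpenCV 4.12 (cv2) and the standard library are available. Lean on these libraries where they do the work, as an engineer would, in place of code of your own. Each camera call takes 0.05 s, during which the arm holds its last target. There are 200 camera calls.

## Working session

There is one attempt and no reset: what is moved stays moved. The work goes in short steps, Python scripts to look and compute and a shell command to move; the robot and the scene stay as the last step left them, time stands still between calls to the robot, and variables do not carry over. Pictures are saved under pics/ and viewed, at most 10 in all, crops included, and the job is handed in when it is done.

```bash
ls; mkdir -p pics; python3 - <<'E'
from rig import r, eyes, sensors
import cv2,numpy as np,json
o=sensors.get_obs(); print({k:np.round(v,3).tolist() for k,v in o.items()})
cal={}
for n in("side","top"):
    f=eyes.grab_frame(n); cv2.imwrite(f"pics/{n}0.png",cv2.resize(f["image"][:,:,::-1],(800,600),interpolation=cv2.INTER_CUBIC))
    cv2.imwrite(f"pics/{n}0_raw.png",f["image"][:,:,::-1])
    cal[n]={k:np.array(f[k]).tolist() for k in("camera_matrix","R","t")}
    R=np.array(f["R"]);print(n,np.round(f["camera_matrix"],1).tolist(),np.round(R,3).tolist(),"C",-R.T@np.array(f["t"]))
json.dump(cal,open("cal.json","w"))
E
```

```text
drive.py
pics
rig.py
{'t': 0.0, 'joints': [-52.757, 28.752, -24.455, 88.892, 12.65, 65.22, -12.048], 'joint_vel': [0.026, -0.03, -0.04, -0.097, 0.035, 0.017, -0.034], 'tau': [0.0, -56.951, -5.816, -28.094, 0.011, 0.012, -0.0], 'tool_pos': [0.245, 0.601, 0.23], 'orientation': [[-0.926, 0.377, -0.001], [0.377, 0.926, -0.002], [0.0, -0.002, -1.0]], 'wrist_force': [0.707, 0.554, -0.405], 'wrist_torque': [0.001, -0.045, -0.029], 'gripper_force': 0.0, 'gripper_width': 0.999}
side [[387.9, 0.0, 255.5], [0.0, 387.9, 194.5], [0.0, 0.0, 1.0]] [[0.985, -0.173, 0.002], [-0.089, -0.519, -0.85], [0.148, 0.837, -0.527]] C [ 0.38131251 -0.98521065  0.73250859]
top [[358.1, 0.0, 251.1], [0.0, 358.1, 189.2], [0.0, 0.0, 1.0]] [[-0.001, -1.0, -0.005], [-0.988, 0.002, -0.151], [0.151, 0.005, -0.988]] C [ 0.40223122 -0.00704128  1.04589526]
```

View pics/side0.png

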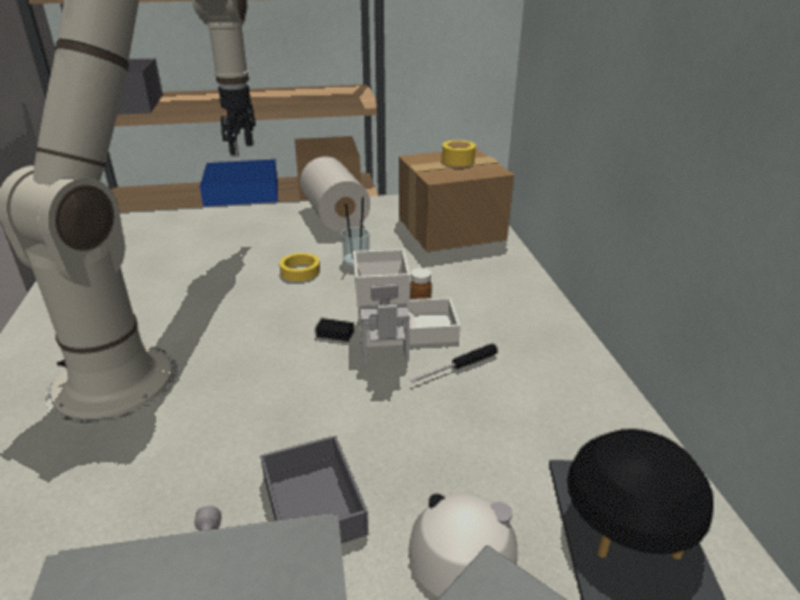

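View pics/top0.png

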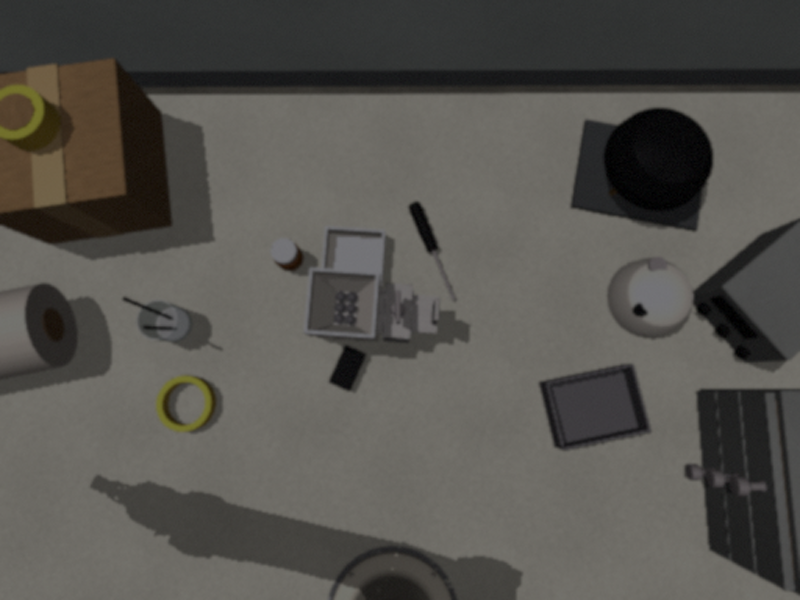

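The side view shows the hopper at about (380,300) with the gate handle towards the camera. The top view shows it at about (345,300), with the wings at (403,305), the handle at (435,313) and the tray towards the top. I'll enlarge both.

```bash
python3 - <<'E'
import cv2,numpy as np
def crop(n,x,y,w,h,s):
    im=cv2.imread(f"pics/{n}0_raw.png")[y:y+h,x:x+w]
    im=cv2.convertScaleAbs(im,alpha=1.8 if n=="top" else 1.2)
    im=cv2.resize(im,None,fx=s,fy=s,interpolation=cv2.INTER_CUBIC)
    for i in range(0,w,10): cv2.putText(im,str(x+i),(i*s,10),0,.35,(0,0,255),1); cv2.line(im,(i*s,12),(i*s,18),(0,0,255),1)
    for i in range(0,h,10): cv2.putText(im,str(y+i),(0,i*s+4),0,.35,(0,0,255),1)
    cv2.imwrite(f"pics/{n}0_crop.png",im)
crop("top",190,140,110,85,7)
crop("side",200,150,110,85,7)
E
```

```text
(no output)
```

View pics/top0_crop.png

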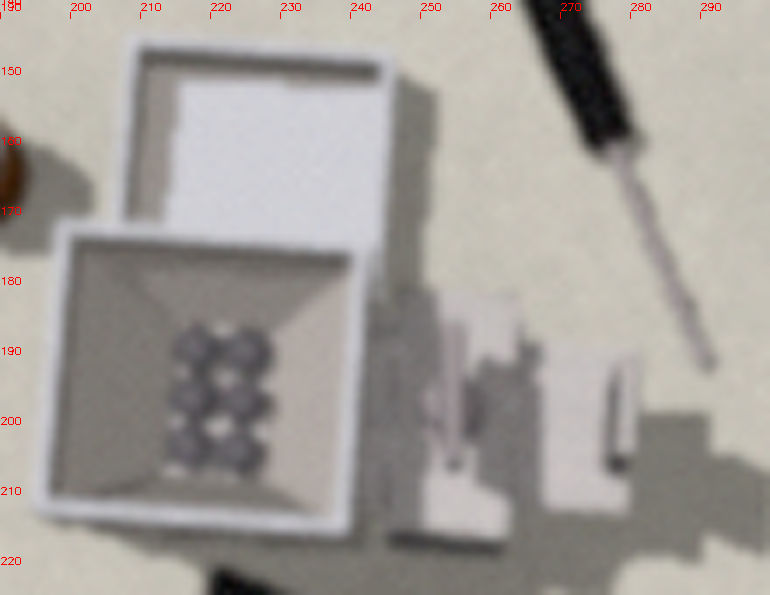

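View pics/side0_crop.png

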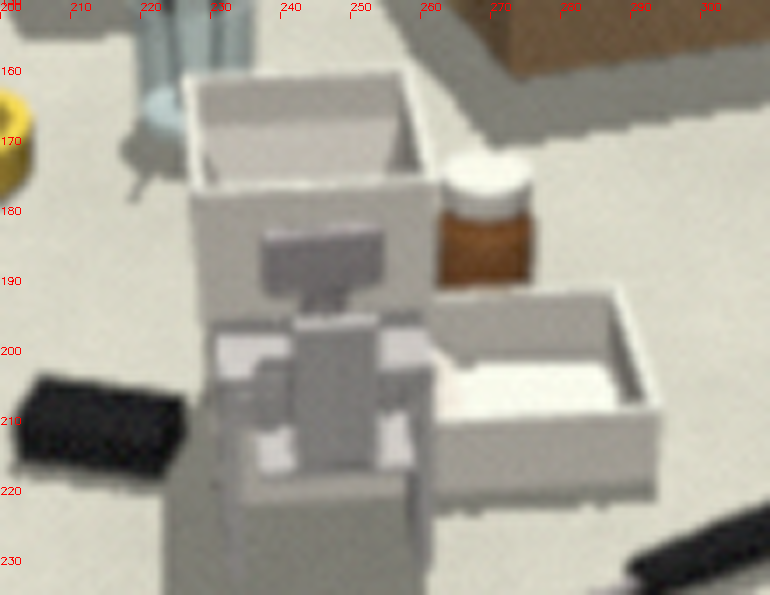

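Top crop: bin rim corners at raw (198,171), (242,175), (240,216), (195,214); wing top at (255,196); tab top at (280,199).
Side crop: rim corners at (228,177), (262,176), (226,161), (258,160); wing top at (246,183); tab top at (248,196).

```bash
cat > geo.py <<'E'
import json,numpy as np,cv2
from scipy.optimize import least_squares
cal={k:{a:np.array(b) for a,b in v.items()} for k,v in json.load(open("cal.json")).items()}
def proj(n,X):
    c=cal[n];p=(c["camera_matrix"]@(c["R"]@np.atleast_2d(X).T+c["t"].reshape(3,1))).T
    return p[:,:2]/p[:,2:]
P={n:cal[n]["camera_matrix"]@np.c_[cal[n]["R"],cal[n]["t"]] for n in cal}
def tri(s,t):
    h=cv2.triangulatePoints(P["side"],P["top"],np.array(s,float).reshape(2,1),np.array(t,float).reshape(2,1));return (h[:3]/h[3]).ravel()
def w(p,X):
    x,y,a=p;c,s=np.cos(a),np.sin(a);X=np.atleast_2d(X);return np.c_[x+c*X[:,0]-s*X[:,1],y+s*X[:,0]+c*X[:,1],X[:,2]]
E
python3 - <<'E'
from geo import *
x=lambda *L:[(0+a,b) for a,b in L]
T=lambda a,b:(190+a/7,140+b/7); S=lambda a,b:(200+a/7,150+b/7)
rim=np.array([(.056,-.053,.165),(-.056,-.053,.165),(-.056,.053,.165),(.056,.053,.165)])
top=[T(57,218),T(367,248),T(350,535),T(37,515)]; side=[S(405,72),S(435,180),S(193,190),S(183,78)]
for s,t in zip(side,top): print("rim tri",tri(s,t).round(4))
print("wing tri",tri(S(322,233),T(455,394)).round(4),"tab tri",tri(S(336,322),T(628,414)).round(4))
extra=np.array([(-.09,0,.164),(-.152,0,.158)]); M=np.r_[rim,extra]
t=np.array(top+[T(455,394),T(628,414)]); s=np.array(side+[S(322,233),S(336,322)])
f=lambda p:np.r_[(proj("top",w(p,M))-t).ravel(),(proj("side",w(p,M))-s).ravel()]
q=least_squares(f,[.5,.1,1.57],loss="soft_l1");p=q.x
print(p,np.degrees(p[2]),f(p).reshape(2,-1,2).round(1).tolist())
for n,X in dict(wing=(-.09,0,.149),gate=(-.152,0,.138),tray=(0,-.108,.008)).items(): print(n,w(p,X).round(4))
# bar ends
print("bar pred top",proj("top",w(p,[(-.09,.026,.164),(-.09,-.026,.164)])),"seen",T(455,320),T(455,468))
json.dump(p.tolist(),open("hop.json","w"))
E
```

```text
rim tri [0.5852 0.1311 0.1603]
rim tri [0.5758 0.0189 0.1645]
rim tri [0.4724 0.0247 0.1665]
rim tri [0.48   0.1352 0.1639]
wing tri [ 0.5226 -0.0124  0.1615] tab tri [ 0.5174 -0.0743  0.1561]
[0.52724455 0.077108   1.50500337] 86.23034121509782 [[[0.4, -0.2], [0.6, -1.7], [0.1, -0.5], [-0.5, -0.6], [0.2, -0.7], [0.3, -1.7]], [[-0.6, -1.0], [-0.7, 0.2], [-1.4, 0.6], [-1.5, -0.3], [-1.2, -0.5], [-1.3, -0.3]]]
wing [[ 0.5213 -0.0127  0.149 ]]
gate [[ 0.5173 -0.0746  0.138 ]]
tray [[0.635 0.07  0.008]]
bar pred top [[254.5557605  205.94226232]
 [255.87425704 185.23866519]] seen (255.0, 185.71428571428572) (255.0, 206.85714285714286)
```

```bash
cat > to.py <<'E'
# python3 to.py hx hy z az : shift/turn (tool axes) to hopper-frame point, tool down, finger axis at hopper azimuth az deg
import sys
from geo import *
from scipy.spatial.transform import Rotation as Ro
from rig import r, eyes, sensors
p=json.load(open("hop.json"))
def to(hx,hy,z,az):
    o=sensors.get_obs();R=np.array(o["orientation"]);a=np.radians(az)+p[2]
    y=np.array([np.cos(a),np.sin(a),0]);zz=np.array([0,0,-1.]);G=np.c_[np.cross(y,zz),y,zz]
    d=R.T@(w(p,(hx,hy,z))[0]-o["tool_pos"]);v=Ro.from_matrix(R.T@G).as_rotvec(degrees=True)
    print("row",v.round(2),d.round(4),"| t",round(o["t"],2),"joints",np.round(o["joints"],0),"F",np.round(o["wrist_force"],1),"wid",round(o["gripper_width"],3),"gf",round(o["gripper_force"],1))
    h=np.array(o["tool_pos"])-w(p,(0,0,0))[0];c,s=np.cos(p[2]),np.sin(p[2])
    print("hopper tcp",np.round([c*h[0]+s*h[1],-s*h[0]+c*h[1],h[2]],4),"az",round(np.degrees(np.arctan2(R[1,1],R[0,1])-p[2]),2))
to(*map(float,sys.argv[1:5]))
E
python3 to.py -.09 0 .25 180
python3 drive.py '0 0 40 -.487 -.4645 -.03 .3;0 0 40 -.487 -.4645 -.03 .3;0 0 40 -.487 -.4645 -.03 .3;0 0 40 -.487 -.4645 -.03 .3;0 0 80 -.487 -.4645 -.03 .3;0 0 80 -.487 -.4645 -.03 .3;0 0 80 -.487 -.4645 -.03 .3;0 0 80 -.487 -.4645 -.03 .3;0 0 120 -.487 -.4645 -.03 .3;0 0 120 -.487 -.4645 -.03 .3;0 0 120 -.487 -.4645 -.03 .3;0 0 120 -.487 -.4645 -.03 .3;0 0 161 -.487 -.4645 -.03 .3;0 0 161 -.487 -.4645 -.03 .3;0 0 161 -.487 -.4645 -.03 .3;0 0 161 -.487 -.4645 -.03 .3' 40
python3 to.py -.09 0 .25 180
```

```text
row [-3.0000e-02  1.4000e-01  1.6161e+02] [-0.4875 -0.4645 -0.0188] | t 0.1 joints [-53.  29. -24.  89.  13.  65. -12.] F [-0.6 -0.2  0.3] wid 0.999 gf 0.0
hopper tcp [0.5046 0.3161 0.2303] az -18.39
t: 2.1
tool_pos: [0.5206, -0.0118, 0.2609]
orientation: [[0.998, -0.06, -0.001], [-0.06, -0.998, -0.0], [-0.001, 0.0, -1.0]]
wrist_force: [-0.6, 0.9, 0.2]
gripper_width: 0.301
gripper_force: 0.0
row [0.   0.06 0.3 ] [0.0008 0.0008 0.0109] | t 2.1 joints [-16.  12.  17. 107.  -4.  62. -91.] F [-0.6  0.9  0.2] wid 0.301 gf 0.0
hopper tcp [-0.0892  0.0008  0.2609] az -179.7
```

```bash
python3 drive.py '0 0 0 .0008 .0008 .05 .3;0 0 .3 .0008 .0008 .09 .3;0 0 .3 .0008 .0008 .11 .3;0 0 .3 .0008 .0008 .122 .3;0 0 .3 .0008 .0008 .122 .3' 40
python3 to.py -.09 0 .138 180
python3 - <<'E'
from rig import r, eyes, sensors
import cv2,numpy as np
a=[]
for n,(x,y) in dict(side=(200,140),top=(215,150)).items():
    im=cv2.convertScaleAbs(eyes.grab_frame(n)["image"][y:y+75,x:x+75,::-1],alpha=1.5); a.append(cv2.resize(im,(399,399),interpolation=cv2.INTER_CUBIC))
cv2.imwrite("pics/g1.png",np.hstack(a))
E
```

```text
t: 2.72
tool_pos: [0.5212, -0.0128, 0.1387]
orientation: [[0.998, -0.06, -0.002], [-0.06, -0.998, -0.0], [-0.002, 0.0, -1.0]]
wrist_force: [-0.4, -0.2, 1.0]
gripper_width: 0.298
gripper_force: 0.0
row [0.01 0.09 0.31] [ 0.0001 -0.0001  0.0007] | t 2.73 joints [-15.  21.  16. 113.  -8.  47. -88.] F [-0.4 -0.2  1. ] wid 0.298 gf 0.0
hopper tcp [-9.010e-02  1.000e-04  1.387e-01] az -179.69
```

View pics/g1.png

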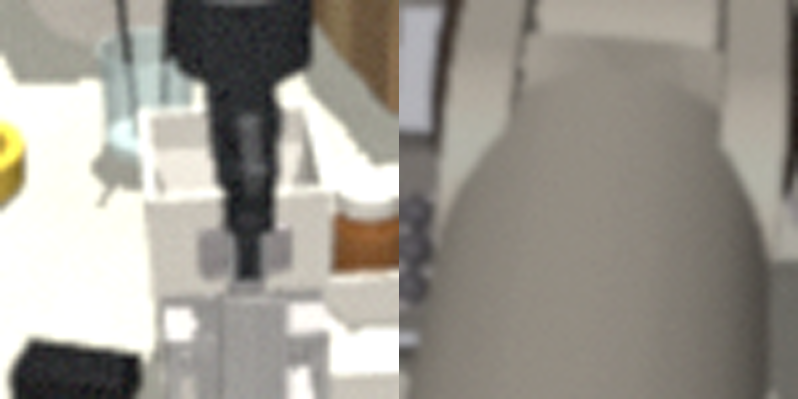

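Side view: the finger tip centre is at about 250 and the bar runs from 198 to 292, so its centre is about 245. That makes the fingers about 1.5–2 mm too far in +x, so I'll nudge them, close and turn.

```bash
python3 drive.py '0 0 .3 -.0015 0 0 .3;0 0 .3 -.0015 0 0 0;0 0 .3 -.0015 0 0 0;0 0 .3 -.0015 0 0 0;0 0 .3 -.0015 0 0 0;0 0 .3 -.0015 0 0 0' 40
python3 to.py -.09 .0015 .138 180
python3 drive.py '0 0 -10 0 0 0 0;0 0 -20 0 0 0 0;0 0 -30 0 0 0 0;0 0 -40 0 0 0 0;0 0 -40 0 0 0 0'
python3 to.py -.09 .0015 .138 180
```

```text
t: 3.58
tool_pos: [0.5211, -0.0105, 0.1402]
orientation: [[0.998, -0.064, 0.002], [-0.064, -0.998, 0.002], [0.002, -0.002, -1.0]]
wrist_force: [-0.3, 4.8, 3.8]
gripper_width: 0.081
gripper_force: 43.8
row [-0.14 -0.1   0.1 ] [-0.0011  0.0022  0.0022] | t 3.58 joints [-15.  21.  16. 113.  -8.  47. -88.] F [-0.3  4.8  3.8] wid 0.081 gf 43.8
hopper tcp [-0.0878  0.0004  0.1402] az -179.9
t: 4.2
tool_pos: [0.5213, -0.0111, 0.1402]
orientation: [[0.807, 0.591, 0.002], [0.591, -0.807, 0.002], [0.003, -0.0, -1.0]]
wrist_force: [0.7, 5.7, 4.9]
gripper_width: 0.085
gripper_force: 44.1
row [-0.07 -0.16 40.  ] [-0.0021  0.0004  0.0022] | t 4.2 joints [ -8.  20.   7. 113.  -4.  47. -52.] F [0.7 5.7 4.9] wid 0.085 gf 44.1
hopper tcp [-0.0884  0.0002  0.1402] az -140.0
```

```bash
python3 drive.py '0 0 -10 .001 -.001 0 0;0 0 -20 .001 -.001 0 0;0 0 -30 .001 -.001 0 0;0 0 -40 .001 -.001 0 0;0 0 -50 .001 -.001 0 0;0 0 -60 .001 -.001 0 0;0 0 -70 .001 -.001 0 0;0 0 -70 .001 -.001 0 0'
python3 to.py -.09 .0015 .138 180
python3 drive.py '0 0 -10 0 0 0 0;0 0 -20 0 0 0 0;0 0 -30 0 0 0 0;0 0 -33 0 0 0 0;0 0 -33 0 0 0 0'
python3 to.py -.09 .0015 .138 180
```

```text
t: 5.2
tool_pos: [0.5222, -0.0113, 0.1402]
orientation: [[-0.275, 0.961, 0.004], [0.961, 0.275, 0.0], [-0.001, 0.003, -1.0]]
wrist_force: [3.2, 1.9, 3.3]
gripper_width: 0.078
gripper_force: 43.9
row [  0.17  -0.16 109.74] [-0.0006 -0.0026  0.0022] | t 5.2 joints [  4.  21.  -7. 112.   3.  47.  11.] F [3.2 1.9 3.3] wid 0.078 gf 43.9
hopper tcp [-0.0885 -0.0007  0.1402] az -70.26
t: 5.82
tool_pos: [0.5226, -0.011, 0.1402]
orientation: [[-0.754, 0.657, 0.004], [0.657, 0.754, 0.0], [-0.003, 0.003, -1.0]]
wrist_force: [5.5, 2.0, 2.8]
gripper_width: 0.084
gripper_force: 43.8
row [  0.28  -0.15 142.67] [ 0.0011 -0.003   0.0022] | t 5.83 joints [ 10.  21. -14. 112.   7.  47.  41.] F [5.5 2.  2.8] wid 0.084 gf 43.8
hopper tcp [-0.0883 -0.0011  0.1402] az -37.33
```

```bash
python3 - <<'E'
import json
p=json.load(open("hop.json"));p[0]+=.0008;p[1]+=.0015;json.dump(p,open("hop.json","w"))
E
python3 drive.py '0 0 0 0 0 0 .25;0 0 0 0 0 0 .25;0 0 0 0 0 -.03 .25;0 0 0 0 0 -.07 .3;0 0 0 0 0 -.07 .3'
python3 to.py -.152 0 .21 0
```

```text
t: 6.45
tool_pos: [0.5222, -0.0116, 0.212]
orientation: [[-0.756, 0.655, 0.005], [0.655, 0.756, -0.001], [-0.004, 0.003, -1.0]]
wrist_force: [-0.0, 0.1, -0.7]
gripper_width: 0.302
gripper_force: 0.0
row [  0.08   0.27 -37.12] [-0.0371 -0.0492  0.002 ] | t 6.45 joints [ 11.  16. -14. 109.   5.  56.  43.] F [-0.   0.1 -0.7] wid 0.302 gf 0.0
hopper tcp [-9.04e-02 -1.00e-04  2.12e-01] az -37.12
```

```bash
python3 drive.py '0 0 -10 -.01 -.012 0 .35;0 0 -20 -.02 -.025 0 .35;0 0 -30 -.03 -.04 0 .35;0 .2 -37.1 -.0371 -.0492 0 .35;0 .2 -37.1 -.0371 -.0492 0 .35'
python3 to.py -.152 0 .12 0
python3 - <<'E'
from rig import r, eyes, sensors
import cv2,numpy as np
a=[]
for n,(x,y) in dict(side=(200,140),top=(225,160)).items():
    im=cv2.convertScaleAbs(eyes.grab_frame(n)["image"][y:y+75,x:x+75,::-1],alpha=1.5); a.append(cv2.resize(im,(399,399),interpolation=cv2.INTER_CUBIC))
cv2.imwrite("pics/g2.png",np.hstack(a))
E
```

```text
t: 7.08
tool_pos: [0.5153, -0.074, 0.2081]
orientation: [[-0.998, 0.069, -0.006], [0.069, 0.998, 0.001], [0.006, 0.001, -1.0]]
wrist_force: [1.2, 0.1, 0.9]
gripper_width: 0.349
gripper_force: 0.0
row [ 0.05 -0.33 -0.16] [-0.0032  0.0011  0.0881] | t 7.08 joints [ 21.  16. -18. 109.   6.  56.  86.] F [1.2 0.1 0.9] wid 0.349 gf 0.0
hopper tcp [-0.1532  0.0027  0.2081] az -0.16
```

View pics/g2.png

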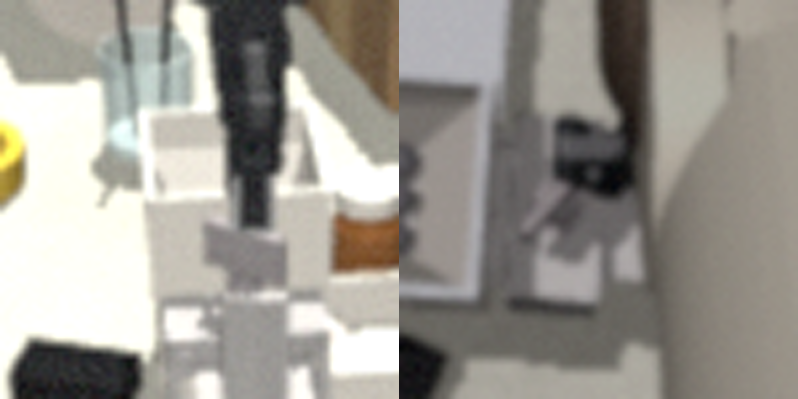

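The wings now lie diagonally: the bar runs from (525,235) to (565,185) in the top half and from 205 to 287 in the side half, so they are unlocked. Next I'll descend on the tab and grip it.

```bash
python3 drive.py '0 0 0 -.003 .001 0 .35;0 -.3 0 -.003 .001 .04 .35;0 -.3 0 -.003 .001 .07 .35;0 -.3 0 -.003 .001 .088 .35;0 -.3 0 -.003 .001 .088 .35;0 -.3 0 -.003 .001 .088 0;0 -.3 0 -.003 .001 .088 0;0 -.3 0 -.003 .001 .088 0;0 -.3 0 -.003 .001 .088 0;0 -.3 0 -.003 .001 .088 0' 60
python3 to.py -.204 0 .12 0
```

```text
t: 8.43
tool_pos: [0.5202, -0.0726, 0.1224]
orientation: [[-0.998, 0.065, 0.004], [0.065, 0.998, 0.0], [-0.004, 0.0, -1.0]]
wrist_force: [-0.0, -3.0, 6.3]
gripper_width: 0.081
gripper_force: 59.8
row [0.02 0.24 0.06] [ 0.0022 -0.0526  0.0024] | t 8.43 joints [ 19.  23. -17. 112.   9.  45.  83.] F [-0.  -3.   6.3] wid 0.081 gf 59.8
hopper tcp [-0.1514 -0.0021  0.1224] az 0.06
```

```bash
python3 drive.py '0 0 0 0 -.006 0 0;0 0 0 0 -.012 0 0;0 0 0 0 -.02 0 0;0 0 0 0 -.03 0 0;0 0 0 0 -.04 0 0;0 0 0 0 -.048 0 0;0 0 0 0 -.051 0 0;0 0 0 0 -.051 0 0;0 0 0 0 -.051 0 0'
python3 to.py -.152 0 .12 0
```

```text
t: 9.55
tool_pos: [0.5168, -0.1212, 0.1224]
orientation: [[-0.998, 0.063, 0.004], [0.063, 0.998, 0.002], [-0.004, 0.002, -1.0]]
wrist_force: [-1.5, 2.2, 7.7]
gripper_width: 0.087
gripper_force: 60.4
row [0.13 0.21 0.15] [0.0018 0.0482 0.0025] | t 9.55 joints [ 24.  24. -16. 112.   9.  46.  89.] F [-1.5  2.2  7.7] wid 0.087 gf 60.4
hopper tcp [-0.2002 -0.002   0.1224] az 0.15
```

```bash
python3 drive.py '0 0 0 0 0 0 0;0 0 0 0 0 0 0;0 0 0 0 0 0 0;0 0 0 0 0 0 0;0 0 0 0 0 0 0;0 0 0 0 0 0 0;0 0 0 0 0 0 0;0 0 0 0 0 0 0;0 0 0 0 0 0 0;0 0 0 0 0 0 0;0 0 0 0 0 0 0;0 0 0 0 0 0 0;0 0 0 0 0 0 0;0 0 0 0 0 0 0;0 0 0 0 0 0 0;0 0 0 0 0 0 0;0 0 0 0 0 0 0;0 0 0 0 0 0 0;0 0 0 0 0 0 0;0 0 0 0 0 0 0'
python3 - <<'E'
from rig import r, eyes, sensors
import cv2,numpy as np
a=[]
for n,(x,y) in dict(side=(220,150),top=(195,140)).items():
    im=cv2.convertScaleAbs(eyes.grab_frame(n)["image"][y:y+80,x:x+80,::-1],alpha=1.2 if n=="side" else 1.6); a.append(cv2.resize(im,(399,399),interpolation=cv2.INTER_CUBIC))
cv2.imwrite("pics/g3.png",np.hstack(a))
E
```

```text
t: 12.05
tool_pos: [0.5169, -0.1212, 0.1224]
orientation: [[-0.998, 0.063, 0.004], [0.063, 0.998, 0.002], [-0.004, 0.002, -1.0]]
wrist_force: [-1.8, 1.9, 7.9]
gripper_width: 0.085
gripper_force: 60.4
```

View pics/g3.png

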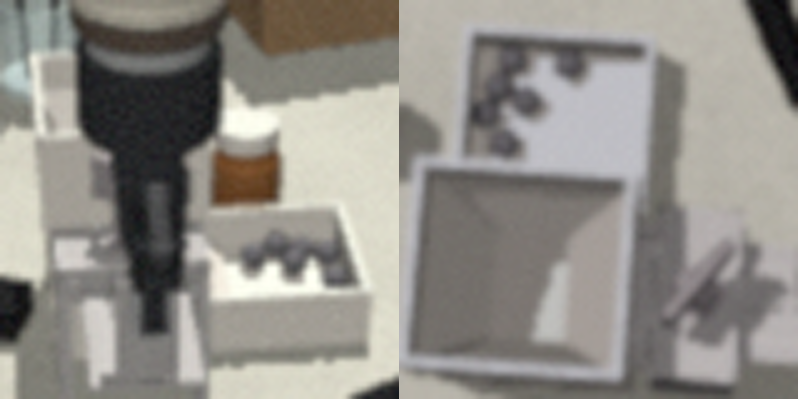

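The bin is empty and the balls lie in the tray's left corner, at about (515,60), (570,65), (487,108), (525,100) and (505,145). I'll zoom in to count the sixth.

```bash
python3 - <<'E'
from rig import r, eyes, sensors
from geo import *
a=[]
p=json.load(open("hop.json"))
for n,(x,y) in dict(side=(258,188),top=(206,144)).items():
    im=cv2.convertScaleAbs(eyes.grab_frame(n)["image"][y:y+36,x:x+36,::-1],alpha=1.2 if n=="side" else 1.6); s=399/36
    im=cv2.resize(im,(399,399),interpolation=cv2.INTER_CUBIC)
    th=np.linspace(0,2*np.pi,60); C=np.c_[.057*np.cos(th),-.108+.057*np.sin(th),0*th+.017]
    cv2.polylines(im,[((proj(n,w(p,C))-[x,y]+.5)*s).astype(int)],True,(0,0,255))
    a.append(im)
cv2.imwrite("pics/g4.png",np.hstack(a))
E
```

```text
(no output)
```

View pics/g4.png

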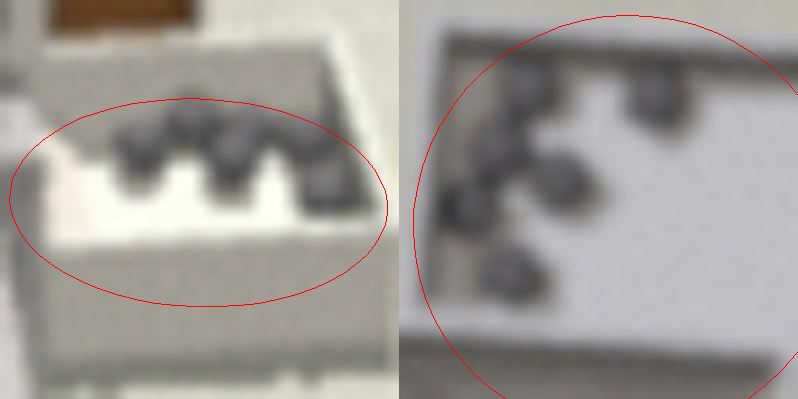

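All six balls are visible, at (530,88), (655,98), (500,148), (468,208), (562,182) and (513,275), all within the 57 mm circle. Now I'll push the gate home.

```bash
python3 drive.py '0 0 0 0 .01 0 0;0 0 0 0 .02 0 0;0 0 0 0 .03 0 0;0 0 0 0 .04 0 0;0 0 0 0 .047 0 0;0 0 0 0 .051 0 0;0 0 0 0 .0535 0 0;0 0 0 0 .0535 0 0;0 0 0 0 .0535 0 0'
python3 to.py -.152 0 .12 0
```

```text
t: 13.38
tool_pos: [0.5202, -0.0724, 0.1224]
orientation: [[-0.998, 0.066, 0.004], [0.066, 0.998, -0.002], [-0.004, -0.002, -1.0]]
wrist_force: [-0.7, -7.9, 5.6]
gripper_width: 0.086
gripper_force: 60.2
row [-0.11  0.24 -0.03] [ 0.0021 -0.0008  0.0024] | t 13.38 joints [ 19.  23. -17. 112.   9.  45.  83.] F [-0.7 -7.9  5.6] wid 0.086 gf 60.2
hopper tcp [-0.1512 -0.0021  0.1224] az -0.03
```

```bash
python3 drive.py '0 0 0 0 .003 0 0;0 0 0 0 .003 0 0;0 0 0 0 .003 0 0'
python3 to.py -.152 0 .12 0
python3 drive.py '0 0 0 0 0 0 .35;0 0 0 0 -.003 0 .35;0 0 0 0 -.003 -.03 .35;0 0 0 0 -.003 -.06 .3;0 0 0 0 -.003 -.09 .3;0 0 0 0 -.003 -.09 .3'
python3 to.py -.09 0 .21 -37
```

```text
t: 13.75
tool_pos: [0.5202, -0.0724, 0.1224]
orientation: [[-0.998, 0.068, 0.004], [0.068, 0.998, -0.005], [-0.004, -0.005, -1.0]]
wrist_force: [-0.9, -15.1, 6.3]
gripper_width: 0.09
gripper_force: 60.1
row [-0.28  0.24 -0.16] [ 0.0021 -0.0008  0.0024] | t 13.75 joints [ 19.  23. -17. 112.  10.  45.  83.] F [ -0.9 -15.1   6.3] wid 0.09 gf 60.1
hopper tcp [-0.1512 -0.0021  0.1224] az -0.16
t: 14.5
tool_pos: [0.5209, -0.0686, 0.2135]
orientation: [[-0.998, 0.062, 0.007], [0.062, 0.998, 0.001], [-0.007, 0.001, -1.0]]
wrist_force: [0.3, 1.3, -0.1]
gripper_width: 0.299
gripper_force: 0.0
row [ 0.19  0.34 37.2 ] [0.0024 0.0573 0.0036] | t 14.5 joints [ 20.  16. -19. 108.   6.  56.  86.] F [ 0.3  1.3 -0.1] wid 0.299 gf 0.0
hopper tcp [-0.1473 -0.0025  0.2135] az 0.2
```

```bash
python3 drive.py '0 0 10 0 .015 0 .25;0 0 20 .001 .03 0 .25;0 0 30 .002 .045 0 .25;.2 .3 37.2 .0024 .0573 0 .25;.2 .3 37.2 .0024 .0573 0 .25'
python3 to.py -.09 0 .14 -37
```

```text
t: 15.12
tool_pos: [0.5198, -0.0103, 0.2103]
orientation: [[-0.759, 0.651, -0.006], [0.651, 0.759, 0.0], [0.005, -0.003, -1.0]]
wrist_force: [0.8, -0.9, 0.2]
gripper_width: 0.25
gripper_force: 0.0
row [-0.2  -0.27  0.16] [-0.0027  0.0011  0.0702] | t 15.12 joints [ 11.  16. -14. 109.   5.  56.  43.] F [ 0.8 -0.9  0.2] wid 0.25 gf 0.0
hopper tcp [-0.0893  0.0024  0.2103] az -36.84
```

```bash
python3 drive.py '-.2 -.3 0 -.0025 .001 0 .25;-.2 -.3 0 -.0025 .001 .03 .25;-.2 -.3 0 -.0025 .001 .06 .25;-.2 -.3 0 -.0025 .001 .07 .25;-.2 -.3 0 -.0025 .001 .07 .25;-.2 -.3 0 -.0025 .001 .07 0;-.2 -.3 0 -.0025 .001 .07 0;-.2 -.3 0 -.0025 .001 .07 0;-.2 -.3 0 -.0025 .001 .07 0;-.2 -.3 0 -.0025 .001 .07 0' 40
python3 to.py -.09 0 .14 -37
python3 drive.py '0 0 10 0 0 0 0;0 0 20 0 0 0 0;0 0 30 0 0 0 0;0 0 40 0 0 0 0;0 0 50 0 0 0 0;0 0 60 0 0 0 0;0 0 70 0 0 0 0;0 0 70 0 0 0 0'
python3 to.py -.09 0 .14 180
```

```text
t: 16.38
tool_pos: [0.5241, -0.0125, 0.1423]
orientation: [[-0.757, 0.654, 0.005], [0.654, 0.757, -0.001], [-0.004, 0.003, -1.0]]
wrist_force: [4.9, 3.3, 0.8]
gripper_width: 0.079
gripper_force: 43.3
row [ 0.17  0.25 -0.06] [ 0.0023 -0.0003  0.0023] | t 16.38 joints [ 10.  21. -14. 112.   7.  48.  42.] F [4.9 3.3 0.8] wid 0.079 gf 43.3
hopper tcp [-0.0911 -0.0021  0.1423] az -37.06
t: 17.38
tool_pos: [0.5209, -0.0132, 0.1422]
orientation: [[0.358, 0.934, -0.001], [0.934, -0.358, -0.001], [-0.002, -0.001, -1.0]]
wrist_force: [-5.9, 0.8, 11.4]
gripper_width: 0.084
gripper_force: 44.9
row [3.000e-02 1.100e-01 7.279e+01] [0.0023 0.0005 0.0022] | t 17.38 joints [ -2.  20.   1. 113.  -0.  47. -22.] F [-5.9  0.8 11.4] wid 0.084 gf 44.9
hopper tcp [-0.0921  0.0011  0.1422] az -107.21
```

```bash
python3 drive.py '0 0 10 .002 0 0 0;0 0 20 .002 0 0 0;0 0 30 .002 0 0 0;0 0 40 .002 0 0 0;0 0 50 .002 0 0 0;0 0 60 .002 0 0 0;0 0 68 .002 0 0 0;0 0 73 .002 0 0 0;0 0 73 .002 0 0 0'
python3 to.py -.09 0 .14 180
python3 drive.py '0 0 0 0 0 0 .25;0 0 0 0 0 0 .25;0 0 0 0 0 -.03 .25;0 0 0 0 0 -.07 .25;0 0 0 0 0 -.12 .25;0 0 0 0 0 -.16 .25;0 0 0 -.05 .06 -.18 .25;0 0 0 -.10 .12 -.18 .25;0 0 0 -.13 .18 -.18 .25;0 0 0 -.13 .24 -.18 .25;0 0 0 -.13 .30 -.18 .25;0 0 0 -.13 .30 -.18 .25'
python3 - <<'E'
from rig import r, eyes, sensors
import cv2,numpy as np
a=[]
for n,(x,y) in dict(side=(220,150),top=(195,140)).items():
    im=cv2.convertScaleAbs(eyes.grab_frame(n)["image"][y:y+90,x:x+90,::-1],alpha=1.2 if n=="side" else 1.6); a.append(cv2.resize(im,(399,399),interpolation=cv2.INTER_CUBIC))
cv2.imwrite("pics/g5.png",np.hstack(a))
E
```

```text
t: 18.5
tool_pos: [0.5191, -0.0102, 0.1422]
orientation: [[0.998, -0.068, -0.006], [-0.068, -0.998, 0.001], [-0.006, -0.0, -1.0]]
wrist_force: [-12.6, 3.4, 19.9]
gripper_width: 0.084
gripper_force: 46.1
row [-0.02  0.36 -0.12] [0.0031 0.0007 0.0022] | t 18.5 joints [-15.  21.  15. 113.  -7.  48. -89.] F [-12.6   3.4  19.9] wid 0.084 gf 46.1
hopper tcp [-0.0893  0.0031  0.1422] az -180.12
t: 20.0
tool_pos: [0.3711, -0.3054, 0.3216]
orientation: [[0.997, -0.073, 0.002], [-0.073, -0.997, -0.002], [0.002, 0.002, -1.0]]
wrist_force: [0.6, 0.2, -0.2]
gripper_width: 0.25
gripper_force: 0.0
```

View pics/g5.png

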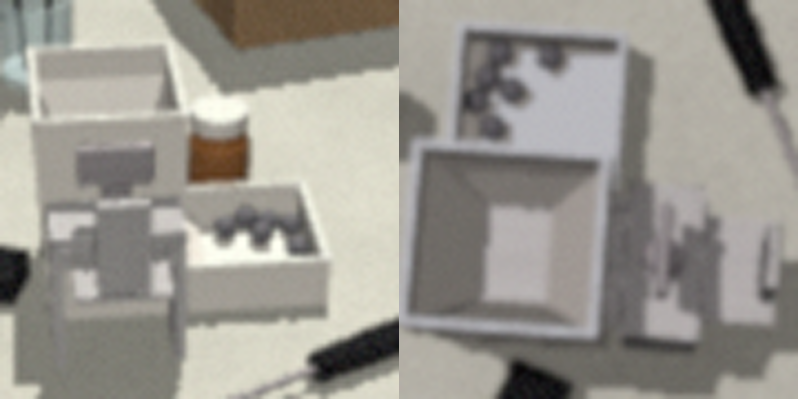

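The bar is parallel to the bin wall again, at (663,245) in the top half. The tab is in its original place, the outlet is shut and all the balls are in the tray, so I'm handing in.

```bash
python3 -c "
from rig import r, eyes, sensors
print(r.job_done())"
```

```text
the job is handed in; nothing more can be done
None
```

The job is handed in at about 20 s: all six balls ran into the tray, the gate was pushed to its hard stop, and the wings were turned back to locked. The last pictures agree, and the arm is clear of everything; no verdict was returned.

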